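Shut the gas manifold's row of toggle valves with one fingertip sweep

TASK

Shut the four red toggle valves on the gas manifold: run a closed fingertip lightly along the row, just above the bar, starting at the green inlet end, so that it pushes the red levers down flat along the bar one after the other in that order. Leave the yellow purge lever standing upright, do not press hard on the manifold, and leave the bottle, the dish and the tip box where they are.

Things in the scene. Friction and masses are not known exactly. Their poses are not given: they have to be found in the camera images.
- manifold: Fixed gas manifold: aluminium bar 350 x 50 mm, top 40 mm above the bench (steel cheeks to 52 mm at each valve), base plate 380 x 70 mm. Origin: centre of underside, z = 0. x runs along the row from the gas inlet (green collar) to the yellow purge lever, z up. Brass stubs stick out 24 mm on the -y side. Levers: paddles 14 mm wide (y), 6 mm thick, 45 mm long from pivots at y = 0, 48 mm up.
- valve1 (a joint): Angle (rad) of the first red lever from the inlet, pivot at x = -120 mm of the manifold: 0 upright (open), positive folds it towards the purge end (+x), 1.4 = stop, flat along the bar; above 1.1 it is shut. Range -0.4 to 1.4, starts within 0.35 of upright. Stays where left (friction 0.05 N m, no spring: 1 to 3 N folds it).
- valve1_tip (a point): Middle of the free end of the first red lever, 45 mm from its pivot.
- valve2 (a joint): Angle (rad) of the second red lever from the inlet, pivot at x = -65 mm of the manifold: 0 upright (open), positive folds it towards the purge end (+x), 1.4 = stop, flat along the bar; above 1.1 it is shut. Range -0.4 to 1.4, starts within 0.35 of upright. Stays where left (friction 0.05 N m, no spring: 1 to 3 N folds it).
- valve2_tip (a point): Middle of the free end of the second red lever, 45 mm from its pivot.
- valve3 (a joint): Angle (rad) of the third red lever from the inlet, pivot at x = -10 mm of the manifold: 0 upright (open), positive folds it towards the purge end (+x), 1.4 = stop, flat along the bar; above 1.1 it is shut. Range -0.4 to 1.4, starts within 0.35 of upright. Stays where left (friction 0.05 N m, no spring: 1 to 3 N folds it).
- valve3_tip (a point): Middle of the free end of the third red lever, 45 mm from its pivot.
- valve4 (a joint): Angle (rad) of the fourth red lever from the inlet, pivot at x = 45 mm of the manifold: 0 upright (open), positive folds it towards the purge end (+x), 1.4 = stop, flat along the bar; above 1.1 it is shut. Range -0.4 to 1.4, starts within 0.35 of upright. Stays where left (friction 0.05 N m, no spring: 1 to 3 N folds it).
- valve4_tip (a point): Middle of the free end of the fourth red lever, 45 mm from its pivot.
- purge (a joint): Angle (rad) of the yellow purge lever, pivot at x = 145 mm of the manifold, same sense and friction as the red ones; it stands upright (within 0.1) and is to stay so.
- purge_tip (a point): Middle of the free end of the yellow lever, 45 mm from its pivot.
- media: Small green media bottle with a blue cap, 48 mm diameter, 85 mm tall, 0.12 kg, loose, standing beside the manifold. Origin: centre of its underside.
- dish: Closed clear culture dish, 60 mm diameter, 16 mm high, loose, lying beside the manifold. Origin: centre of its underside.
- tipbox: Grey box of pipette tips with a blue lid, 80 x 60 mm, 50 mm high, 0.15 kg, loose, beside the manifold. Origin: centre of its underside.
Things that resemble listed ones, but are neither listed nor needed, are in the scene too. There is more than one size of the tipbox; the one meant has the size given above. Several things have the shape of the media; the one meant has the colours described above.

How it is judged (in metres and radians):
On the way, in this order (a step that is already met when the one before it is completed fails the run):
1. the first red lever from the inlet is pushed down past 1.1 rad, the later ones not yet down (value of joint valve1 above 1.1 rad), for 0.05 s.
2. the second red lever from the inlet is pushed down past 1.1 rad, the later ones not yet down (value of joint each of valve1, valve2 above 1.1 rad), for 0.05 s.
3. the third red lever from the inlet is pushed down past 1.1 rad, the later ones not yet down (all of step 2 and value of joint valve3 above 1.1 rad), for 0.05 s.
4. the fourth red lever from the inlet is pushed down past 1.1 rad (all of step 3 and value of joint valve4 above 1.1 rad), for 0.05 s.
At the end, for the whole second after the job is handed in: All four red levers lie folded towards the purge end at more than 1.1 rad (of 1.4), the yellow lever is within 0.3 rad of upright, and the bottle, dish and tip box stand within 15 mm of their places, not tipped (all of step 4 and value of joint purge between -0.3 and 0.3 rad and distance of each of media, dish, tipbox from where it was at the start of the episode below 0.015 m and angle between each of media, dish, tipbox's own z axis and vertical below 0.2 rad); the robot touches nothing.
It fails at once if the yellow purge lever is moved (more than 0.3 rad off upright) (not (value of joint purge between -0.3 and 0.3 rad)).
It fails at once if the bottle, dish or tip box is shifted more than 15 mm, lifted or tipped (not (distance of each of media, dish, tipbox from where it was at the start of the episode below 0.015 m and angle between each of media, dish, tipbox's own z axis and vertical below 0.2 rad)).
It fails at once if the manifold or a lever is pressed with more than 20 N (contact force between any of the fingers, the arm and manifold above 20 N).
It also fails if it takes over 38 s, if anything falls off the work surface, if the arm or the gripper's body presses on something with over 40 N, if the wrist force passes 120 N, or if a joint passes its speed limit or range.

ROBOT

A 6-joint arm with a two-finger parallel gripper is mounted at the origin on the work surface. World frame = base frame: x ahead of the robot, y to its left, z up, the work surface at z = 0. Lengths are in m, angles in degrees, forces in N, time in s.
With the tool pointing down it reaches from about 0.4 to 0.825 m from the base axis. Payload 7 kg.
Tool frame: the origin (TCP) lies midway between the tips of the shut fingers; the grasp point (between the pads) lies ctrl.tcp_to_grasp behind it (ctrl.tcp_to_grasp is the distance from the TCP to the grasp point, in m); z points along the fingers, y is the line along which they close (so a half turn about z gives the same grasp; the last joint's range is limited). The gripper opens to 88 mm and grips with 3 to 60 N. Pads are 19 mm wide; open, the fingers measure 130 mm over their backs; the gripper's body (78 mm by 193 mm) begins 47 mm behind the grasp point.
Start: joints at [-54.54, 20.546, 0.682, 0, -70.136, -16.507], TCP at [0.219, -0.638, 0.227] pointing down, gripper open.
Joint ranges: [-176.03, 176.03], [-82.01, 121.73], [-58.28, 71.71], [-173.87, 95.51], [-174.79, -0.11], [-173.66, 173.66]. Speed limits (degrees/s): [136.94, 136.94, 172.46, 180, 180, 180].

INTERFACE

Orientations are given as [roll, pitch, yaw] about the fixed x, y, z axes, in that order (R = Rz(yaw) Ry(pitch) Rx(roll)).
In Python, from plant import ctrl, imaging, close_job gives the robot as it stands.
- The arm moves only by the shell command python3 -m crank 'ROWS'. ROWS is JSON, a list of rows, each a list of 3 entries, a list of its own where there are three numbers: the shift along the world's x, y, z in m, then the turn, a rotation vector about the world's x, y, z in degrees, then the opening, from -1 (shut) to 1 (fully open), so that 0 is half open. A call has 1 to 12 rows; each row shifts and turns the commanded pose from where the row before left it; what a row does not reach is not made up. A row lasts 1/10 s, in which the tool goes at most 50 mm and 8.59 degrees, less where a joint would pass 70% of its speed; a pose out of reach is approached as far as the arm can. A call is refused whole if a number of a shift passes 0.05 or a number of a turn 8.59, either way. A call with a gripper value outside its range is refused whole. The fingers move at their own pace and stop on an object; the grip force is fixed at half the most. Time passes only in rows, so rows that do not move let the fingers close. It gives the time, the measured TCP pose, the force, the opening and the grip force at its end, in the units of the state.
- ctrl.get_obs(): the state, without advancing time (a new reading comes with each control period).
- imaging.snapshot(name): name is "side" or "top"; returns (picture, depth): 480x640x3 uint8, blue, green, red; 480x640 float32, m along the optical axis (not along the pixel's ray), 0 where there is no reading.
- imaging.camera_model(name): a dict with "mtx" (3x3 intrinsics, pixels), "R" (3x3) and "t" (3): a world point X has camera coordinates R X + t. Camera axes: x right, y down, z forward; pixel columns grow to the right and rows downward; lengths in m; the calibration is good to about 2 mm. A picture is of the moment at which its call begins. camera_model takes no time and is no camera call.
- close_job(): hands the job in; it is judged then, once.
The state is a dict: "clock": time; "joint_pos": joint angles; "qvel": joint speeds; "tau": joint torques, N m; "tool_pos": TCP position; "orientation": TCP orientation; "force": force on the tool from outside, world axes, zero at the start; "moment": the same for the moment, N m; "opening": finger opening in m; "gripper_force": force on a finger pad.
Only numpy, scipy, OpenCV 4.12 (cv2) and the standard library are available. Lean on these libraries where they do the work, as an engineer would, in place of code of your own. Each camera call takes 0.05 s, during which the arm holds its last target. There are 200 camera calls.

## Working session

There is one attempt and no reset: what is moved stays moved. The work goes in short steps, Python scripts to look and compute and a shell command to move; the robot and the scene stay as the last step left them, time stands still between calls to the robot, and variables do not carry over. Pictures are saved under pics/ and viewed, at most 10 in all, crops included, and the job is handed in when it is done.

```bash
mkdir -p pics; python3 - <<'E'
from plant import ctrl, imaging
import cv2, numpy as np
for n in ("top","side"):
    p,d=imaging.snapshot(n); cv2.imwrite(f"pics/{n}0.png",p); np.savez(f"pics/{n}0.npz",p=p,d=d)
    m=imaging.camera_model(n); print(n,m)
o=ctrl.get_obs(); print(o["clock"],o["tool_pos"],o["orientation"],ctrl.tcp_to_grasp,o["opening"])
E
```

```text
top {'mtx': array([[572.37116375,   0.        , 313.51963493],
       [  0.        , 572.37116375, 241.23628677],
       [  0.        ,   0.        ,   1.        ]]), 'R': array([[ 0.00859046, -0.99983033,  0.0162946 ],
       [-0.98940587, -0.01086025, -0.14476903],
       [ 0.14492143, -0.01487834, -0.9893313 ]]), 't': array([0.04612236, 0.65833172, 1.0504197 ])}
side {'mtx': array([[439.44492532,   0.        , 325.22374525],
       [  0.        , 439.44492532, 230.3916378 ],
       [  0.        ,   0.        ,   1.        ]]), 'R': array([[-0.98919323, -0.14622594, -0.01071116],
       [-0.10731774,  0.77188752, -0.6266359 ],
       [ 0.09989823, -0.6187145 , -0.77923855]]), 't': array([0.62145982, 0.0716236 , 0.77217045])}
0.1 [ 0.21905764 -0.63800062  0.22572975] [ 1.79915251e+02 -7.82711095e-03 -1.61053781e+02] 0.0188 0.0878470080455798
```

View pics/top0.png

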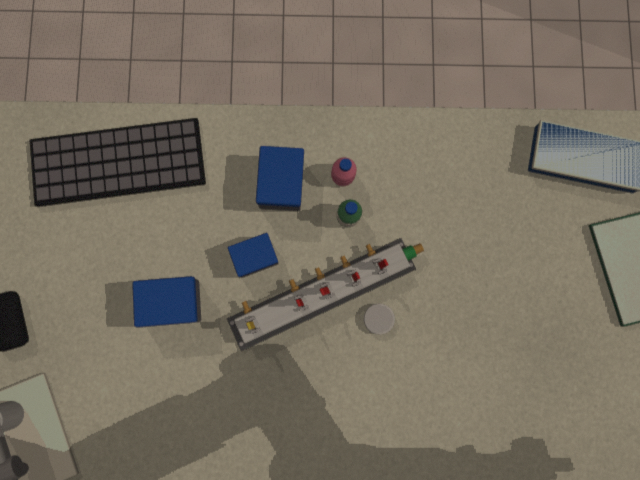

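View pics/side0.png

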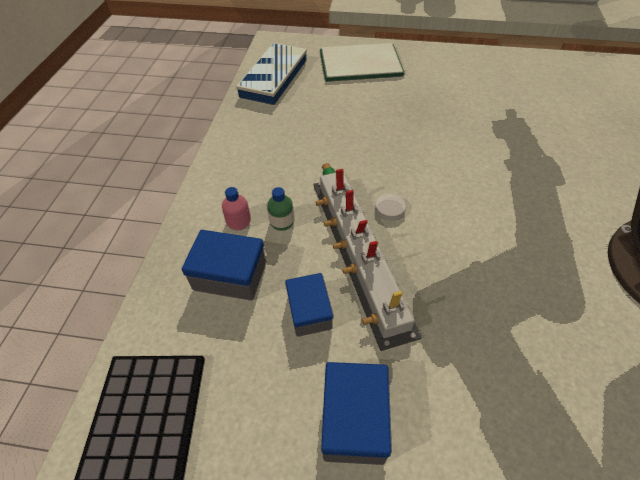

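```bash
python3 - <<'E'
import cv2, numpy as np
from plant import imaging
P={}
for n in ("top","side"):
    z=np.load(f"pics/{n}0.npz"); p,d=z["p"],z["d"]; m=imaging.camera_model(n); K,R,t=m["mtx"],m["R"],m["t"]
    hsv=cv2.cvtColor(p,cv2.COLOR_BGR2HSV)
    H,S,V=[hsv[...,i].astype(int) for i in range(3)]
    box=np.zeros(H.shape,bool)
    if n=="top": box[235:350,225:430]=1
    else: box[150:350,310:430]=1
    masks={"red":((H<6)|(H>174))&(S>170)&(V>80),"yel":(H>20)&(H<32)&(S>140)&(V>110),"grn":(H>45)&(H<85)&(S>120),}
    for k,mk in masks.items():
        mk=(mk&box).astype(np.uint8)
        c,l,st,ce=cv2.connectedComponentsWithStats(mk)
        for i in range(1,c):
            if st[i,4]<12: continue
            v,u=np.nonzero((l==i)&(d>0)); dd=d[v,u]
            X=(np.linalg.inv(K)@np.stack([u,v,np.ones_like(u)])*dd-t[:,None]).T@R
            hi=X[X[:,2]>np.percentile(X[:,2],80)].mean(0); lo=X[X[:,2]<np.percentile(X[:,2],20)].mean(0)
            print(n,k,st[i,4],ce[i].round(1),"hi",hi.round(4),"lo",lo.round(4))
    # bar top points
    if n=="top":
        v,u=np.nonzero(box&(d>0)); X=(np.linalg.inv(K)@np.stack([u,v,np.ones_like(u)])*d[v,u]-t[:,None]).T@R
        B=X[(abs(X[:,2]-0.04)<.005)]; B=B[S[v,u][abs(X[:,2]-0.04)<.005]<60]
        r=cv2.minAreaRect((B[:,:2]*1000).astype(np.float32)); print("bar",len(B),r)
E
```

```text
top red 12 [384.8 261.8] hi [ 0.6164 -0.0777  0.0954] lo [ 0.6125 -0.0782  0.0916]
top red 14 [356.6 275.1] hi [ 0.5895 -0.0251  0.0961] lo [ 0.59   -0.0262  0.091 ]
top red 45 [324.2 290.5] hi [0.5603 0.0379 0.0928] lo [0.5647 0.0265 0.0613]
top red 27 [299.3 302.3] hi [0.5394 0.08   0.0947] lo [0.5398 0.0747 0.0716]
top yel 30 [249.6 325.2] hi [0.4973 0.1684 0.0965] lo [0.4979 0.1641 0.0707]
top grn 107 [409.5 252.2] hi [ 0.64   -0.1326  0.0387] lo [ 0.6407 -0.1339  0.0313]
bar 4041 ((560.2586669921875, 34.72093200683594), (50.08734893798828, 349.96502685546875), 25.329042434692383)
side red 121 [339.4 178.8] hi [ 0.6129 -0.0755  0.0911] lo [ 0.6103 -0.0707  0.055 ]
side red 132 [349.  199.8] hi [ 0.5882 -0.0237  0.0916] lo [ 0.5868 -0.021   0.0553]
side red 20 [363.2 221.8] hi [0.557  0.0395 0.0919] lo [0.5588 0.0406 0.0896]
side red 98 [371.8 248.5] hi [0.5376 0.0828 0.0925] lo [0.5395 0.0807 0.0573]
side yel 50 [394.6 297.9] hi [0.4953 0.1702 0.0932] lo [0.4999 0.1714 0.0612]
side grn 48 [327.8 170.5] hi [ 0.6386 -0.1322  0.0365] lo [ 0.648  -0.1342  0.0301]
```

```bash
python3 -m crank '[[[0.0206,0.0262,0],[0,0,0.638],-1],[[0.0206,0.0262,0],[0,0,0.638],-1],[[0.0206,0.0262,0],[0,0,0.638],-1],[[0.0206,0.0262,0],[0,0,0.638],-1],[[0.0206,0.0262,0],[0,0,0.638],-1],[[0.0206,0.0262,0],[0,0,0.638],-1],[[0.0206,0.0262,0],[0,0,0.638],-1],[[0.0206,0.0262,0],[0,0,0.638],-1],[[0.0206,0.0262,0],[0,0,0.638],-1],[[0.0206,0.0262,0],[0,0,0.638],-1]]' && python3 -m crank '[[[0.0206,0.0262,0],[0,0,0],-1],[[0.0206,0.0262,0],[0,0,0],-1],[[0.0206,0.0262,0],[0,0,0],-1],[[0.0206,0.0262,0],[0,0,0],-1],[[0.0206,0.0262,0],[0,0,0],-1],[[0.0206,0.0262,0],[0,0,0],-1],[[0.0206,0.0262,0],[0,0,0],-1],[[0.0206,0.0262,0],[0,0,0],-1],[[0.0206,0.0262,0],[0,0,0],-1],[[0.0206,0.0262,0],[0,0,0],-1],[[0,0,0],[0,0,0],-1],[[0,0,0],[0,0,0],-1]]'
```

```text
clock: 1.1
tool_pos: [0.4257, -0.3751, 0.2263]
orientation: [180.0, -0.0, -154.6]
force: [1.2, -0.8, 1.0]
opening: 0.0136
gripper_force: 0.0
clock: 2.3
tool_pos: [0.6312, -0.1137, 0.2257]
orientation: [180.0, -0.1, -154.6]
force: [-0.5, -1.2, 0.5]
opening: 0.0002
gripper_force: 0.0
```

```bash
python3 -m crank '[[[0,0,-0.02],[0,0,0],-1],[[0,0,-0.02],[0,0,0],-1],[[0,0,-0.02],[0,0,0],-1],[[0,0,-0.02],[0,0,0],-1],[[0,0,-0.02],[0,0,0],-1],[[0,0,-0.02],[0,0,0],-1],[[0,0,-0.012],[0,0,0],-1],[[0,0,-0.008],[0,0,0],-1],[[0,0,-0.002],[0,0,0],-1],[[0,0,0],[0,0,0],-1]]'; python3 - <<'E'
from plant import imaging
import cv2
p,d=imaging.snapshot("side"); cv2.imwrite("pics/side1.png",cv2.resize(p[60:360,230:500],None,fx=2,fy=2))
E
```

```text
clock: 3.3
tool_pos: [0.6314, -0.1146, 0.0849]
orientation: [-180.0, 0.0, -154.7]
force: [-0.2, -0.1, -0.8]
opening: 0.0004
gripper_force: 0.0
```

View pics/side1.png

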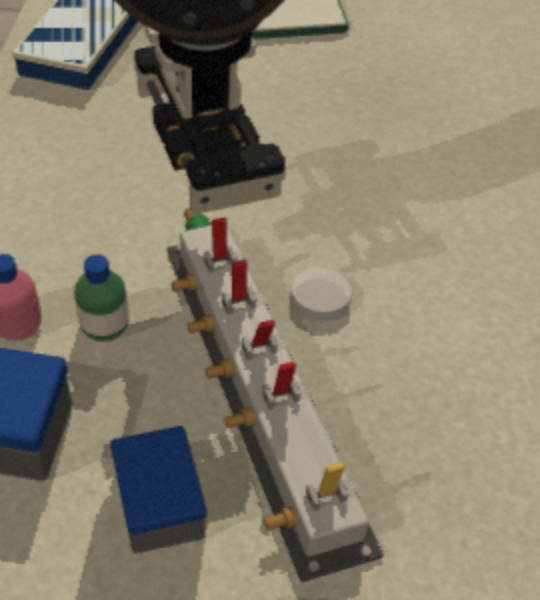

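The picture shows the gripper end-on over the inlet: the body's pale underside edge is at about crop (235,200), in front of lever 1 at (220,240). I'll check its height with the depth image.

```bash
python3 - <<'E'
from plant import imaging
import numpy as np
p,d=imaging.snapshot("side"); m=imaging.camera_model("side")
for c,r in [(205,200),(235,197),(275,188),(235,180),(280,160)]:
    u,v=230+c//2,60+r//2; z=d[v,u]
    X=m["R"].T@(np.linalg.inv(m["mtx"])@[u,v,1]*z-m["t"]); 
    q=X[:2]-[.5603,.0347]; print(X.round(3), "manifold x,y", (q@[-.4278,.9039]).round(3),(q@[-.9039,-.4278]).round(3))
E
```

```text
[ 0.619 -0.022  0.165] manifold x,y -0.076 -0.028
[ 0.595 -0.033  0.162] manifold x,y -0.076 -0.002
[ 0.563 -0.05   0.16 ] manifold x,y -0.077 0.033
[ 0.595 -0.025  0.186] manifold x,y -0.069 -0.005
[ 0.56  -0.046  0.194] manifold x,y -0.073 0.034
```

```bash
python3 -m crank '[[[0,0,-0.01],[0,0,0],-1],[[0,0,-0.007],[0,0,0],-1],[[0,0,-0.004],[0,0,0],-1],[[0,0,0],[0,0,0],-1],[[-0.00257,0.00542,0],[0,0,0],-1],[[-0.00257,0.00542,0],[0,0,0],-1],[[-0.00257,0.00542,0],[0,0,0],-1],[[-0.00257,0.00542,0],[0,0,0],-1],[[-0.00257,0.00542,0],[0,0,0],-1],[[-0.00257,0.00542,0],[0,0,0],-1],[[-0.00257,0.00542,0],[0,0,0],-1],[[-0.00257,0.00542,0],[0,0,0],-1]]'
```

```text
clock: 4.6
tool_pos: [0.6106, -0.0707, 0.0637]
orientation: [-180.0, 0.0, -154.7]
force: [1.3, -2.9, 0.5]
opening: 0.0003
gripper_force: 1.1
```

```bash
python3 -m crank '[[[-0.00257,0.00542,0],[0,0,0],-1],[[-0.00257,0.00542,0],[0,0,0],-1],[[-0.00257,0.00542,0],[0,0,0],-1],[[-0.00257,0.00542,0],[0,0,0],-1],[[-0.00257,0.00542,0],[0,0,0],-1],[[-0.00257,0.00542,0],[0,0,0],-1]]';  python3 - <<'E'
from plant import imaging
import cv2
p,d=imaging.snapshot("side"); cv2.imwrite("pics/side2.png",cv2.resize(p[60:360,230:500],None,fx=2,fy=2))
E
```

```text
clock: 5.2
tool_pos: [0.595, -0.038, 0.0636]
orientation: [-180.0, 0.0, -154.7]
force: [1.4, -1.9, 1.0]
opening: 0.0003
gripper_force: 1.5
```

View pics/side2.png

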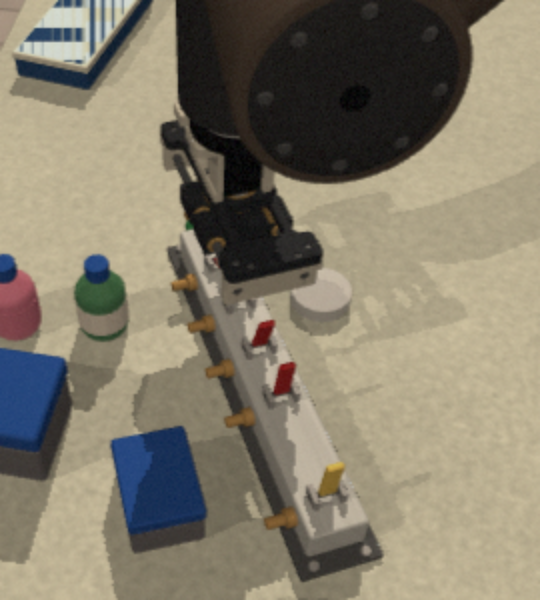

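The gripper is over levers 1 and 2, which it hides; levers 3 (262,333), 4 (285,378) and purge (331,480) still stand. Forces are about 3 N, so I'll carry on.

```bash
python3 -m crank '[[[-0.00257,0.00542,0],[0,0,0],-1],[[-0.00257,0.00542,0],[0,0,0],-1],[[-0.00257,0.00542,0],[0,0,0],-1],[[-0.00257,0.00542,0],[0,0,0],-1],[[-0.00257,0.00542,0],[0,0,0],-1],[[-0.00257,0.00542,0],[0,0,0],-1],[[-0.00257,0.00542,0],[0,0,0],-1],[[-0.00257,0.00542,0],[0,0,0],-1],[[-0.00257,0.00542,0],[0,0,0],-1],[[-0.00257,0.00542,0],[0,0,0],-1]]'; python3 - <<'E'
from plant import imaging
import cv2
p,d=imaging.snapshot("side"); cv2.imwrite("pics/side3.png",cv2.resize(p[60:360,230:500],None,fx=2,fy=2))
E
```

```text
clock: 6.25
tool_pos: [0.5692, 0.0162, 0.0635]
orientation: [180.0, -0.0, -154.7]
force: [1.0, -2.7, -1.0]
opening: 0.0004
gripper_force: 1.6
```

View pics/side3.png

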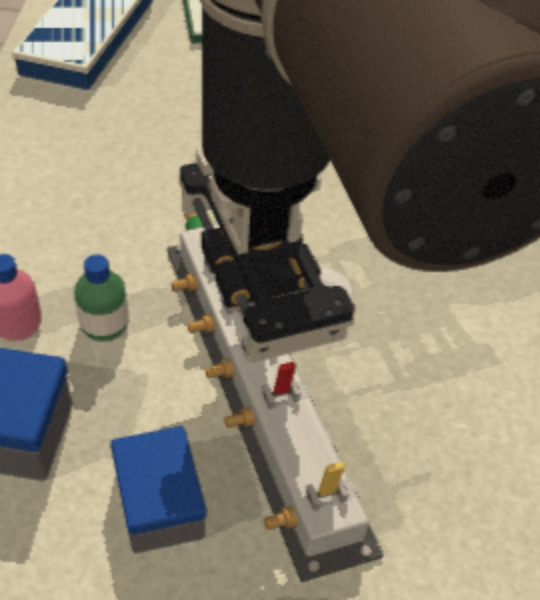

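Lever 4 (285,378) and purge (331,480) are upright, and the finger is working through the middle of the row. I'll finish the sweep and then lift.

```bash
python3 -m crank '[[[-0.00257,0.00542,0],[0,0,0],-1],[[-0.00257,0.00542,0],[0,0,0],-1],[[-0.00257,0.00542,0],[0,0,0],-1],[[-0.00257,0.00542,0],[0,0,0],-1],[[-0.00257,0.00542,0],[0,0,0],-1],[[-0.00257,0.00542,0],[0,0,0],-1],[[-0.00257,0.00542,0],[0,0,0],-1],[[-0.00257,0.00542,0],[0,0,0],-1],[[-0.00257,0.00542,0],[0,0,0],-1],[[-0.00257,0.00542,0],[0,0,0],-1]]'
```

```text
clock: 7.3
tool_pos: [0.5436, 0.07, 0.0635]
orientation: [-180.0, -0.0, -154.7]
force: [1.2, -2.5, -0.5]
opening: -0.0001
gripper_force: 1.3
```

```bash
python3 -m crank '[[[-0.00257,0.00542,0],[0,0,0],-1],[[-0.00257,0.00542,0],[0,0,0],-1],[[-0.00257,0.00542,0],[0,0,0],-1],[[-0.00257,0.00542,0],[0,0,0],-1],[[-0.00257,0.00542,0],[0,0,0],-1],[[-0.00257,0.00542,0],[0,0,0],-1],[[-0.00257,0.00542,0],[0,0,0],-1],[[-0.00257,0.00542,0],[0,0,0],-1],[[0,0,0],[0,0,0],-1]]'
```

```text
clock: 8.2
tool_pos: [0.523, 0.114, 0.0635]
orientation: [180.0, 0.0, -154.6]
force: [1.0, 1.3, 0.2]
opening: 0.0006
gripper_force: 0.2
```

```bash
python3 -m crank '[[[0,0,0.01],[0,0,0],-1],[[0,0,0.02],[0,0,0],-1],[[0,0,0.03],[0,0,0],-1],[[0,0,0.03],[0,0,0],-1],[[0,0,0.03],[0,0,0],-1],[[0,0,0.03],[0,0,0],-1],[[-0.03,-0.03,0.02],[0,0,0],-1],[[-0.02,-0.04,0],[0,0,0],-1],[[-0.02,-0.04,0],[0,0,0],-1],[[0,-0.045,0],[0,0,0],-1],[[0,-0.045,0],[0,0,0],-1],[[0,0,0],[0,0,0],-1]]'; python3 - <<'E'
from plant import imaging
import cv2
p,d=imaging.snapshot("side"); cv2.imwrite("pics/side4.png",cv2.resize(p[60:360,230:500],None,fx=2,fy=2))
E
```

```text
clock: 9.4
tool_pos: [0.4524, -0.0909, 0.2345]
orientation: [-180.0, 0.0, -154.9]
force: [-0.5, 0.7, -1.6]
opening: 0.0006
gripper_force: 0.0
```

View pics/side4.png

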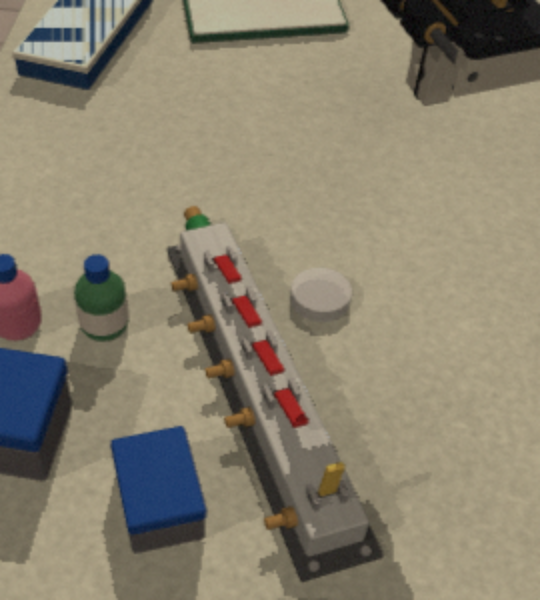

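All four red levers lie along the bar ((228,268), (247,311), (268,357), (291,407)), and purge (331,478) is upright. I'll do a quick check of the lever heights, then hand in.

```bash
python3 - <<'E'
from plant import imaging, close_job
import numpy as np, cv2
p,d=imaging.snapshot("side"); m=imaging.camera_model("side")
h=cv2.cvtColor(p,cv2.COLOR_BGR2HSV).astype(int); mk=((h[...,0]<6)|(h[...,0]>174))&(h[...,1]>170)&(h[...,2]>80)
mk[:, :310]=0; mk[:150]=0; mk[350:]=0; mk[:,430:]=0
c,l,st,ce=cv2.connectedComponentsWithStats(mk.astype(np.uint8)); hs=[]
for i in range(1,c):
    if st[i,4]<15: continue
    v,u=np.nonzero((l==i)&(d>0)); X=(np.linalg.inv(m["mtx"])@np.stack([u,v,np.ones_like(u)])*d[v,u]-m["t"][:,None]).T@m["R"]
    hs.append(np.percentile(X[:,2],95)); print(ce[i].round(),hs[-1].round(4))
if len(hs)==4 and max(hs)<.068: print(close_job())
E
```

```text
[343. 194.] 0.0626
[353. 215.] 0.0628
[364. 238.] 0.0632
[375. 263.] 0.0633
the job is handed in; nothing more can be done
None
```

All four red valves are shut, pushed down in order from the inlet end, the purge lever is still upright, and the job is handed in; contact force readings stayed around 3 N, and the last image showed the bottle, dish and tip box where they were.

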